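# Load the sample vial into its well of the graded block

## Robot

A 6-joint arm with a two-finger parallel gripper is mounted at the origin on the work surface. World frame = base frame: x ahead of the robot, y to its left, z up, the work surface at z = 0. Lengths are in m, angles in degrees, forces in N, time in s.
With the tool pointing down it reaches from about 0.35 to 0.775 m from the base axis. Payload 7.3 kg.
Tool frame: the origin (TCP) lies on the centre line of the jaws, within the pads' length; the fingertips stand 17 mm ahead of it and the grasp point (between the pads) lies 2 mm behind it; z points along the fingers, y is the direction in which the jaws open and shut (so a half turn about z gives the same grasp; the last joint's range is limited). The gripper opens to 92 mm and grips with 3 to 60 N. Pads are 19 mm wide; open, the fingers measure 130 mm over their backs; the gripper's body (75 mm by 190 mm) begins 47 mm behind the grasp point.
Start: joints at [-74.542, 19.595, 87.324, -0, 73.075, -8.365], TCP at [0.212, -0.48, 0.244] pointing down, gripper open.
Joint ranges: [-145.02, 145.02], [-44.19, 115.74], [2.07, 154.8], [-57.11, 237.11], [16.16, 152.29], [-177.93, 177.93]. Speed limits (degrees/s): [147.25, 147.25, 180, 180, 180, 180].

## Interface

Orientations are given as a 3x3 rotation matrix whose columns are the frame's x, y, z axes.
In Python, from rig import r, optics gives the robot as it stands.
- The arm moves only by the shell command python3 -m handwheel 'ROWS' [FORCE]. ROWS is JSON, a list of rows, each a list of 3 entries, a list of its own where there are three numbers: the shift along the world's x, y, z in mm, then the turn, a rotation vector about the world's x, y, z in rad, then the opening, from 0 (shut) to 1 (fully open). In form: [[[x, y, z], [wx, wy, wz], claw], ...]. A call has 1 to 12 rows; each row is the pose to reach, as a shift and turn from the pose commanded when the call began; what a row does not reach only later rows make up. A row lasts 1/12 s, in which the tool goes at most 41.7 mm and 7.16 degrees, less where a joint would pass 70% of its speed; a pose out of reach is approached as far as the arm can. A call with a gripper value outside its range is refused whole. The fingers move at their own pace and stop on an object; FORCE is the grip in N (left out, the last holds). Time passes only in rows, so rows that repeat a pose let the fingers close. It gives the time, the measured TCP pose, the force and the opening at its end, in the units of the state.
- r.read_state(): the state, without advancing time (a new reading comes with each control period).
- optics.capture(name): name is "side" or "top"; returns (picture, depth): 384x512x3 uint8, red, green, blue; 384x512 float32, m along the optical axis (not along the pixel's ray), 0 where there is no reading.
- optics.get_calibration(name): a dict with "fx", "fy", "cx", "cy" (pixels), "position" and "orientation" of the camera in the world. Camera axes: x right, y down, z forward; pixel columns grow to the right and rows downward; lengths in m; the calibration is good to about 2 mm. A picture is of the moment at which its call begins. get_calibration takes no time and is no camera call.
- r.finish_job(): hands the job in, once; it reports no verdict.
Trained networks look in the newest picture that a camera, given by its name, has taken for a name from the list of things; names that differ only in an ending like _2 or _b are one class to them, and where a whole thing is asked for, a point or a joint stands for the part that bears it (a point fixed in the world has none). Each returns a list of dicts, best first, with "confidence" (0 to 1); they miss things now and then, are a little off and sometimes report something else, mostly with a low value. They report only what shows in the picture. A call takes as long as a camera call. They do not tell look-alikes from the thing itself.
- optics.outline_of(thing, camera): "mask" (384x512 bool, what is visible of it) and "xy" ([column, row] in pixels, amid what is visible of it).
The state is a dict: "time": time; "joint_pos": joint angles; "joint_velocities": joint speeds; "joint_efforts": joint torques, N m; "ee_pos": TCP position; "ee_rot": TCP orientation; "wrist_force": force on the tool from outside, world axes, zero at the start; "torque": the same for the moment, N m; "width": opening from 0.0 (shut) to 1.0 (fully open).
Only numpy, scipy, OpenCV 4.12 (cv2) and the standard library are available. Lean on these libraries where they do the work, as an engineer would, in place of code of your own. Each camera call takes 0.05 s, during which the arm holds its last target. There are 200 camera calls.

## Task

Take the vial that stands on the white slip, put it in the well of the graded aluminium block that matches its diameter, and press it fully home, until the stiff floor of the well comes up firmly against its stop: hold it there for a moment with about 15 newtons, and never more than 20. Then let go, leaving it upright in the well and the other two vials standing where they are.

Things in the scene. Friction and masses are not known exactly. Their poses are not given: they have to be found in the camera images.
- slip: white square paper request slip, 75 mm, flat on a blue pad; the vial to load stands at its middle (within about 12 mm), the other two stand 100 to 130 mm from it. Origin: its middle at table height
- block: fixed bright aluminium block 64 mm (x) by 215 mm (y) by 66 mm tall, a graded row of five wells along its y axis, 40 mm apart, for 10, 15, 20, 25 and 30 mm vials: smallest at the -y end (robot's right), largest at +y. Origin: centre of its underside. Each well has a screw-set hidden rubber stop (about 5 N/mm): a vial is home with its foot 22 to 42 mm below the mouth, differently every time
- vial15: capped sample vial, plain cylinder: white body 15 mm in diameter with a flat foot (1.5 mm chamfer), blue cap 18 mm in diameter over the top 15 mm, 100 mm tall in all, about 22 g. Origin: centre of the foot; z runs up the vial. It stands upright on the table at the start, either on the slip or beside it
- vial20: capped sample vial, plain cylinder: white body 20 mm in diameter with a flat foot (1.5 mm chamfer), blue cap 23 mm in diameter over the top 15 mm, 100 mm tall in all, about 30 g. Origin: centre of the foot; z runs up the vial. It stands upright on the table at the start, either on the slip or beside it
- vial25: capped sample vial, plain cylinder: white body 25 mm in diameter with a flat foot (1.5 mm chamfer), blue cap 28 mm in diameter over the top 15 mm, 100 mm tall in all, about 42 g. Origin: centre of the foot; z runs up the vial. It stands upright on the table at the start, either on the slip or beside it
- well15 (a point): centre of the mouth of the 15 mm well (40 mm to the -y side of the block's middle), level with the block's top; bore 17 mm, 1 mm chamfer, z up. Its black floor plate waits 8 to 31 mm down; it takes 3 to 6 N to push down, stays where left, and travels 11 to 14 mm to the stop, where the force rises clearly. Home: at rest with over 10 N; more than 24 N between vial and block cracks the vial
- well20 (a point): centre of the mouth of the 20 mm well (the middle one), level with the block's top; bore 22 mm, 1 mm chamfer, z up. Its black floor plate waits 8 to 31 mm down; it takes 3 to 6 N to push down, stays where left, and travels 11 to 14 mm to the stop, where the force rises clearly. Home: at rest with over 10 N; more than 24 N between vial and block cracks the vial
- well25 (a point): centre of the mouth of the 25 mm well (40 mm to the +y side of the block's middle), level with the block's top; bore 27 mm, 1 mm chamfer, z up. Its black floor plate waits 8 to 31 mm down; it takes 3 to 6 N to push down, stays where left, and travels 11 to 14 mm to the stop, where the force rises clearly. Home: at rest with over 10 N; more than 24 N between vial and block cracks the vial
Things that resemble listed ones, but are neither listed nor needed, are in the scene too. What is shaped like the vial15 but green or purple is not meant.

How it is judged:
By the outcome, as a careful person would: the job done as asked, in the order asked, and still so for the second after the job is handed in, with the robot touching nothing.
It also fails if it takes over 58 s, if anything falls off the work surface, if the arm or the gripper's body presses on something with over 40 N, if the wrist force passes 120 N, or if a joint passes its speed limit or range.

## Working session

There is one attempt and no reset: what is moved stays moved. The work goes in short steps, Python scripts to look and compute and a shell command to move; the robot and the scene stay as the last step left them, time stands still between calls to the robot, and variables do not carry over. Pictures are saved under pics/ and viewed, about 8 in all and at most 12, crops included, and the job is handed in when it is done.

```bash
mkdir -p pics; ls; python3 - <<'E'
from rig import r, optics
import cv2, numpy as np
for n in("side","top"):
    p,d=optics.capture(n); cv2.imwrite(f"pics/{n}0.png",p[:,:,::-1]); c=optics.get_calibration(n); print(n,c)
a=[cv2.imread(f"pics/{n}0.png") for n in("side","top")]
cv2.imwrite("pics/both.png",cv2.resize(np.vstack(a),(0,0),fx=.78,fy=.78))
s=r.read_state();print({k:np.round(v,3).tolist() for k,v in s.items()})
E
```

```text
pics
side {'fx': 426.65330197706623, 'fy': 426.65330197706623, 'cx': 260.731720270519, 'cy': 193.8101687504667, 'position': array([0.52392189, 0.55635127, 0.65026366]), 'orientation': array([[-0.9968398 , -0.07005887,  0.03744558],
       [-0.07722845,  0.74428153, -0.66338584],
       [ 0.01860601, -0.66418127, -0.74733999]])}
top {'fx': 397.58920795824434, 'fy': 397.58920795824434, 'cx': 258.5059121197932, 'cy': 187.50205026632406, 'position': array([0.47869881, 0.05085111, 0.84653017]), 'orientation': array([[ 9.52394223e-03, -9.97318778e-01,  7.25572156e-02],
       [-9.99954627e-01, -9.51294051e-03,  4.97206159e-04],
       [ 1.94359437e-04, -7.25586589e-02, -9.97364128e-01]])}
{'time': 0.1, 'joint_pos': [-74.543, 19.631, 87.37, -0.0, 73.074, -8.366], 'joint_velocities': [0.084, -0.179, -0.094, 0.044, -0.032, 0.009], 'joint_efforts': [0.002, -43.2, -24.47, 0.072, 0.053, -0.0], 'ee_pos': [0.212, -0.48, 0.243], 'ee_rot': [[0.915, 0.404, -0.0], [0.404, -0.915, 0.001], [0.0, -0.001, -1.0]], 'wrist_force': [0.934, -0.489, -0.923], 'torque': [0.057, -0.031, 0.018], 'width': 1.001}
```

View pics/both.png

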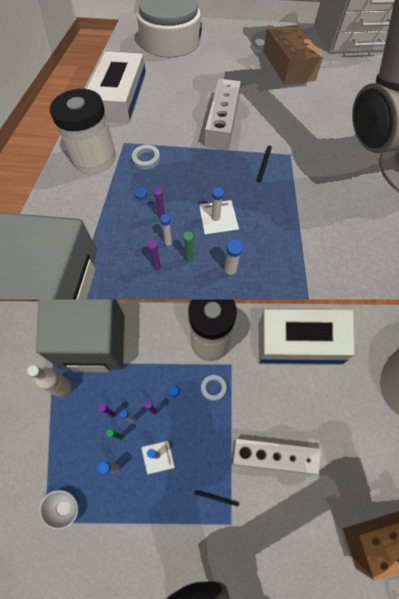

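Side view: the vial on the slip is at about (278,250), with others at (213,292) and (299,327). Purple and green look-alikes are at (203,260), (197,325) and (241,315), and a flat blue cap-like disc is at (180,247). Next I'll measure.

```bash
cat > h.py <<'E'
from rig import r, optics
import cv2, numpy as np
def cloud(n):
    p,d=optics.capture(n); c=optics.get_calibration(n)
    v,u=np.mgrid[:384,:512]
    P=np.stack([(u-c["cx"])/c["fx"]*d,(v-c["cy"])/c["fy"]*d,d],-1)@c["orientation"].T+c["position"]
    P[d==0]=np.nan
    return p,d,P
def proj(n,X):
    c=optics.get_calibration(n); q=(np.asarray(X)-c["position"])@c["orientation"]
    return q[...,:2]/q[...,2:]*c["fx"]+[c["cx"],c["cy"]]
def capcircle(P,m):
    "fit of cap top: centre & diameter from points near the highest"
    Q=P[m&np.isfinite(P[...,2])]; z=np.percentile(Q[:,2],97); Q=Q[Q[:,2]>z-.004]
    (x,y),rad=cv2.minEnclosingCircle(Q[:,:2].astype(np.float32)); return np.round([x,y,z,2*rad],4),len(Q)
E
python3 - <<'E'
from h import *
for n in("side","top"):
    p,d,P=cloud(n)
    for t in("vial15","vial20","vial25","slip","block"):
        for o in optics.outline_of(t,n):
            if o["confidence"]<.3: continue
            m=o["mask"]; Q=P[m&np.isfinite(P[...,2])]
            extra=capcircle(P,m) if "vial" in t else (np.round(np.median(Q,0),4), )
            if t=="block":
                T=Q[abs(Q[:,2]-.066)<.006]; b=cv2.minAreaRect((T[:,:2]*1000).astype(np.float32)); extra=(b,np.median(T[:,2]))
            if t=="slip":
                T=Q[abs(Q[:,2])<.006]; extra=(cv2.minAreaRect((T[:,:2]*1000).astype(np.float32)),)
            print(n,t,round(o["confidence"],2),np.round(o["xy"]),m.sum(),*extra)
p=cv2.imread("pics/side0.png")[200:375,160:340]; q=cv2.imread("pics/top0.png")[90:240,100:260]
cv2.imwrite("pics/crop.png",np.hstack([cv2.resize(p,(400,390),interpolation=3),cv2.resize(q,(400,390),interpolation=3)]))
E
```

```text
side vial15 0.98 [212. 291.] 393 [0.6112 0.2416 0.1022 0.0192] 109
side vial15 0.89 [204. 255.] 365 [0.6284 0.2081 0.1021 0.0669] 89
side vial15 0.88 [282. 260.] 508 [0.515  0.1733 0.102  0.023 ] 140
side vial15 0.88 [243. 316.] 424 [0.5635 0.2736 0.1022 0.0185] 119
side vial15 0.84 [197. 326.] 410 [0.6257 0.2944 0.1019 0.0191] 128
side vial15 0.75 [295. 327.] 763 [0.48   0.2866 0.1023 0.0283] 298
side vial20 0.98 [212. 291.] 393 [0.6112 0.2416 0.1022 0.0192] 109
side vial20 0.89 [204. 255.] 365 [0.6284 0.2081 0.1021 0.0669] 89
side vial20 0.88 [282. 260.] 508 [0.515  0.1733 0.102  0.023 ] 140
side vial20 0.88 [243. 316.] 424 [0.5635 0.2736 0.1022 0.0185] 119
side vial20 0.84 [197. 326.] 410 [0.6257 0.2944 0.1019 0.0191] 128
side vial20 0.75 [295. 327.] 763 [0.48   0.2866 0.1023 0.0283] 298
side vial25 0.98 [212. 291.] 393 [0.6112 0.2416 0.1022 0.0192] 109
side vial25 0.89 [204. 255.] 365 [0.6284 0.2081 0.1021 0.0669] 89
side vial25 0.88 [282. 260.] 508 [0.515  0.1733 0.102  0.023 ] 140
side vial25 0.88 [243. 316.] 424 [0.5635 0.2736 0.1022 0.0185] 119
side vial25 0.84 [197. 326.] 41
[... 757 characters left out ...]
.1732 0.1021 0.0229] 105
top vial20 0.65 [149. 176.] 174 [0.5621 0.2744 0.1021 0.0175] 69
top vial20 0.47 [136. 139.] 208 [0.6239 0.2953 0.1018 0.0183] 67
top vial25 0.8 [136. 214.] 317 [0.4785 0.2868 0.1019 0.0273] 156
top vial25 0.66 [195. 199.] 186 [0.514  0.1732 0.1021 0.0229] 105
top vial25 0.65 [149. 176.] 174 [0.5621 0.2744 0.1021 0.0175] 69
top vial25 0.47 [136. 139.] 208 [0.6239 0.2953 0.1018 0.0183] 67
top slip 0.65 [206. 206.] 1092 ((508.43951416015625, 170.92587280273438), (76.60430145263672, 76.537353515625), 13.068648338317871)
top block 0.59 [353. 200.] 3865 ((511.3181457519531, -138.3933563232422), (215.6214599609375, 64.35958862304688), 83.72935485839844) 0.06589286853515208
```

View pics/crop.png

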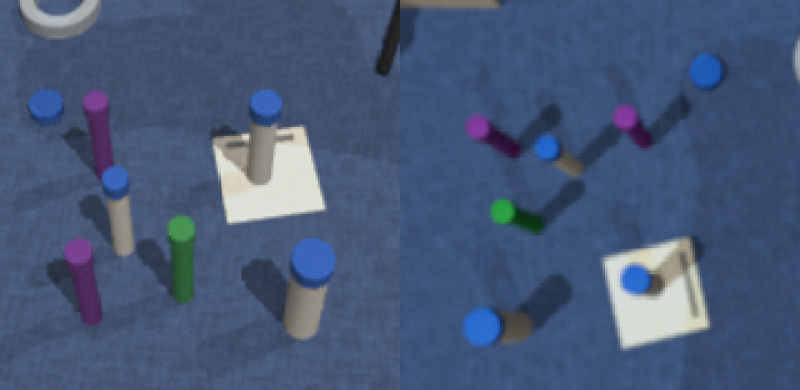

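Caps measure 19, 23 and 28 mm, so the vial on the slip (side (282,260), top (195,199)) is vial20. Its cap is blue and its body white, and it is not green, purple or the bare disc. Its target is the middle well at about (0.5115, -0.1387). I'm moving now, at height.

```bash
python3 -m handwheel '[[[151,327,0],[0,0,0],0.5],[[151,327,0],[0,0,0],0.5],[[151,327,0],[0,0,0],0.5],[[151,327,0],[0,0,0],0.5],[[151,327,0],[0,0,0],0.5],[[151,327,0],[0,0,0],0.5],[[151,327,0],[0,0,0],0.5],[[151,327,0],[0,0,0],0.5],[[151,327,0],[0,0,0],0.5],[[151,327,0],[0,0,0],0.5]]' 40
python3 -m handwheel '[[[151,326,0],[0,0,0],0.5],[[151,326,0],[0,0,0],0.5],[[151,326,0],[0,0,0],0.5],[[151,326,0],[0,0,0],0.5],[[151,326,0],[0,0,0],0.5],[[151,326,0],[0,0,0],0.5],[[151,326,0],[0,0,0],0.5],[[151,326,0],[0,0,0],0.5],[[151,326,0],[0,0,0],0.5],[[151,326,0],[0,0,0],0.5],[[151,326,0],[0,0,0],0.5]]'
```

```text
time: 1.53
ee_pos: [0.3642, -0.1493, 0.244]
ee_rot: [[0.913, 0.408, 0.001], [0.408, -0.913, 0.001], [0.001, -0.001, -1.0]]
wrist_force: [-0.4, 0.1, -0.1]
width: 0.499
time: 2.45
ee_pos: [0.5143, 0.1732, 0.2431]
ee_rot: [[0.914, 0.406, -0.001], [0.406, -0.914, -0.001], [-0.001, 0.0, -1.0]]
wrist_force: [-0.2, -0.8, 0.6]
width: 0.499
```

```bash
python3 -m handwheel '[[[0,0,-40],[0,0,0],0.5],[[0,0,-75],[0,0,0],0.5],[[0,0,-105],[0,0,0],0.5],[[0,0,-130],[0,0,0],0.5],[[0,0,-150],[0,0,0],0.5],[[0,0,-168],[0,0,0],0.5],[[0,0,-182],[0,0,0],0.5],[[0,0,-182],[0,0,0],0.5],[[0,0,-182],[0,0,0],0.5]]'
python3 -m handwheel '[[[0,0,0],[0,0,0],0.1],[[0,0,0],[0,0,0],0.1],[[0,0,0],[0,0,0],0.1],[[0,0,0],[0,0,0],0.1],[[0,0,0],[0,0,0],0.1],[[0,0,0],[0,0,0],0.1],[[0,0,0],[0,0,0],0.1],[[0,0,0],[0,0,0],0.1]]' 40
```

```text
time: 3.2
ee_pos: [0.5138, 0.1713, 0.0617]
ee_rot: [[0.915, 0.403, -0.001], [0.403, -0.915, -0.001], [-0.001, -0.0, -1.0]]
wrist_force: [0.6, -0.5, 0.1]
width: 0.497
time: 3.87
ee_pos: [0.5147, 0.1729, 0.0625]
ee_rot: [[0.915, 0.404, 0.002], [0.404, -0.915, 0.0], [0.002, 0.001, -1.0]]
wrist_force: [0.6, 0.1, 4.9]
width: 0.227
```

```bash
python3 -m handwheel '[[[0,0,15],[0,0,0],0.1],[[0,0,40],[0,0,0],0.1],[[0,0,75],[0,0,0],0.1],[[0,0,100],[0,0,0],0.1],[[0,-15,110],[0,0,0],0.1],[[0,-45,110],[0,0,0],0.1],[[0,-80,110],[0,0,0],0.1],[[0,-115,110],[0,0,0],0.1],[[0,-150,110],[0,0,0],0.1],[[0,-185,110],[0,0,0],0.1],[[0,-220,110],[0,0,0],0.1],[[-1,-255,110],[0,0,0],0.1]]' 
python3 -m handwheel '[[[-1,-25,0],[0,0,0],0.1],[[-2,-45,0],[0,0,0],0.1],[[-2,-57,0],[0,0,0],0.1],[[-2,-57,0],[0,0,0],0.1],[[-2,-57,0],[0,0,0],0.1],[[-2,-57,0],[0,0,0],0.1]]' 
python3 - <<'E'
from h import *
s=r.read_state();print(np.round(s["ee_pos"],4),s["width"],s["wrist_force"])
for n in("side","top"):
    p,d,P=cloud(n); cv2.imwrite(f"pics/{n}1.png",p[:,:,::-1])
    for o in optics.outline_of("vial20",n):
        m=o["mask"]; Q=P[m&np.isfinite(P[...,2])]
        if np.median(Q[:,1])>-.05: continue
        print(n,round(o["confidence"],2),np.round(o["xy"]),m.sum())
        for z in np.arange(.09,.2,.015):
            T=Q[abs(Q[:,2]-z)<.0075]
            if len(T)>3: print(round(z,3),len(T),np.round(np.median(T,0),4),np.round(np.ptp(T[:,0]),4))
    u,v=proj(n,[.5117,-.1387,.12]).astype(int); c=p[max(0,v-75):v+75,max(0,u-75):u+75]
    cv2.imwrite(f"pics/c1{n}.png",cv2.resize(c,(400,400),interpolation=3)[:,:,::-1])
cv2.imwrite("pics/c1.png",np.hstack([cv2.imread(f"pics/c1{n}.png") for n in("side","top")]))
E
```

```text
time: 4.87
ee_pos: [0.5127, -0.0838, 0.1716]
ee_rot: [[0.915, 0.404, -0.0], [0.404, -0.915, 0.0], [-0.0, -0.0, -1.0]]
wrist_force: [1.1, -0.6, -0.5]
width: 0.228
time: 5.37
ee_pos: [0.511, -0.1381, 0.1716]
ee_rot: [[0.914, 0.405, -0.001], [0.405, -0.914, 0.001], [-0.0, -0.001, -1.0]]
wrist_force: [0.7, 0.1, 0.2]
width: 0.229
[ 0.511  -0.1381  0.1716] 0.22886387528276564 [0.73141287 0.06611041 0.20632293]
```

View pics/c1.png

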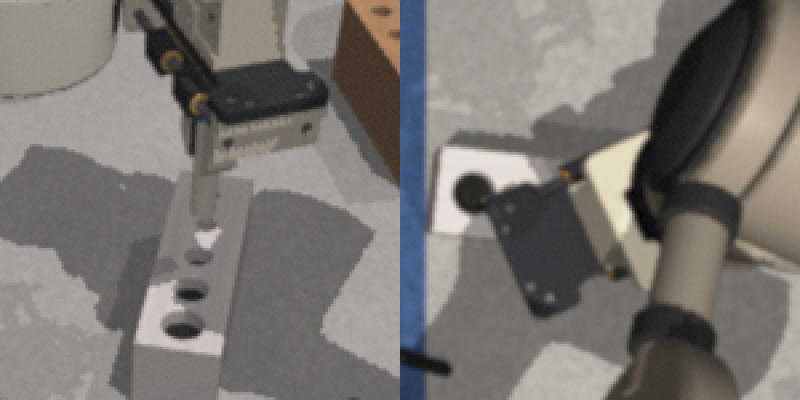

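The side crop shows the vial hanging over the row near (203,190), with the middle well close below it. The networks missed it, so I'll measure the body from the side depth, and the well mouths with it.

```bash
cat > meas.py <<'E'
from h import *
from scipy.optimize import least_squares
p,d,P=cloud("side"); c=optics.get_calibration("side")
s=r.read_state(); e=np.array(s["ee_pos"]); foot=e[2]-.0625
M=np.isfinite(P[...,2])&(abs(P[...,0]-e[0])<.02)&(abs(P[...,1]-e[1])<.02)&(P[...,2]>foot+.003)&(P[...,2]<foot+.038)
Q=P[M]
print(len(Q),np.round([Q.min(0),Q.max(0)],4))
# axis (x0,y0 at mid height, tilts) of cylinder, radius 10 mm
zm=foot+.02
f=lambda a:np.hypot(Q[:,0]-a[0]-a[2]*(Q[:,2]-zm),Q[:,1]-a[1]-a[3]*(Q[:,2]-zm))-.010
a=least_squares(f,[e[0],e[1]-.0,0,0],loss="soft_l1",f_scale=.001)
print("vial mid x y tilt",np.round(a.x,4),"res mm",np.round(np.median(abs(f(a.x)))*1000,2),"ee",np.round(e,4))
foot_xy=a.x[:2]-a.x[2:]*.02; print("foot",np.round(foot_xy,4))
# silhouette centre per row
for v in range(M.any(1).nonzero()[0][0],M.any(1).nonzero()[0][-1]+1,3):
    u=M[v].nonzero()[0]; print(v,u.min(),u.max(),end=" | ")
print()
u,v=proj("side",[*e[:2],.09]).astype(int)
g=p[v-40:v+80,u-60:u+60]
cv2.imwrite("pics/m.png",cv2.resize(g,(600,600),interpolation=3)[:,:,::-1])
# block: top plane points
B=np.isfinite(P[...,2])&(abs(P[...,2]-.0665)<.003)&(abs(P[...,0]-.51)<.06)&(abs(P[...,1]+.14)<.13)
b=cv2.minAreaRect((P[B][:,:2]*1000).astype(np.float32)); print("block",b,np.median(P[B][:,2]))
for y in (-.0985,-.0587):
    pass
E
python3 meas.py
```

```text
144 [[ 0.5022 -0.1377  0.1125]
 [ 0.5214 -0.1268  0.1471]]
vial mid x y tilt [ 0.5117 -0.1389 -0.0123  0.0029] res mm 0.66 ee [ 0.5112 -0.1384  0.1718]
foot [ 0.512 -0.139]
101 285 285 | 104 285 294 | 107 285 293 | 110 284 293 | 113 284 293 | 116 285 293 | 
block ((512.0741577148438, -138.94961547851562), (219.580810546875, 64.15339660644531), 83.70551300048828) 0.06722240427665527
```

View pics/m.png

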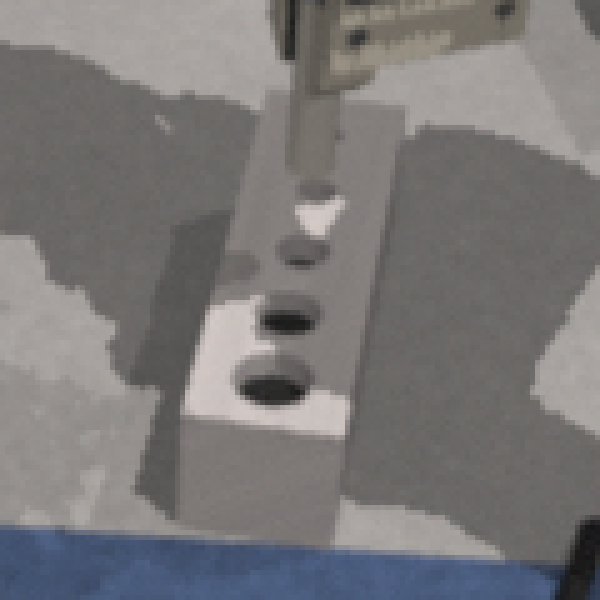

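Vial foot at (512.0, -139.0) and well at (512.1, -138.9), both from the same camera, so they are aligned. Lowering.

```bash
python3 -m handwheel '[[[0,0,-20],[0,0,0],0.1],[[0,0,-34],[0,0,0],0.1],[[0,0,-38],[0,0,0],0.1],[[0,0,-40],[0,0,0],0.1],[[0,0,-42],[0,0,0],0.1],[[0,0,-44],[0,0,0],0.1],[[0,0,-46],[0,0,0],0.1],[[0,0,-46],[0,0,0],0.1]]'
python3 -m handwheel '[[[0,0,-1],[0,0,0],0.1],[[0,0,-2],[0,0,0],0.1],[[0,0,-3],[0,0,0],0.1],[[0,0,-3],[0,0,0],0.1]]'
```

```text
time: 6.28
ee_pos: [0.5111, -0.1393, 0.1259]
ee_rot: [[0.915, 0.404, 0.0], [0.404, -0.915, -0.0], [0.0, 0.0, -1.0]]
wrist_force: [-0.3, -0.8, 0.2]
width: 0.228
time: 6.62
ee_pos: [0.511, -0.1393, 0.1226]
ee_rot: [[0.915, 0.404, -0.0], [0.404, -0.915, -0.0], [-0.0, -0.0, -1.0]]
wrist_force: [-0.2, -0.1, -0.6]
width: 0.227
```

```bash
for i in 1 2; do python3 -m handwheel '[[[0,0,-1],[0,0,0],0.1],[[0,0,-2],[0,0,0],0.1],[[0,0,-3],[0,0,0],0.1],[[0,0,-3],[0,0,0],0.1]]' | grep -E 'ee_pos|force|width'; done
```

```text
ee_pos: [0.5109, -0.1392, 0.1195]
wrist_force: [0.4, 0.1, 0.5]
width: 0.231
ee_pos: [0.511, -0.1392, 0.1165]
wrist_force: [-0.1, -0.8, 0.6]
width: 0.225
```

```bash
for i in 1 2 3; do python3 -m handwheel '[[[0,0,-1],[0,0,0],0.1],[[0,0,-2],[0,0,0],0.1],[[0,0,-2],[0,0,0],0.1]]' | grep -E 'ee_pos|force'; done
```

```text
ee_pos: [0.511, -0.1392, 0.1145]
wrist_force: [0.3, 0.8, -0.5]
ee_pos: [0.5114, -0.1394, 0.113]
wrist_force: [-0.1, 0.1, 1.7]
ee_pos: [0.5112, -0.1394, 0.1109]
wrist_force: [-0.0, 0.0, 4.5]
```

Floor plate contact at TCP z ≈ 0.112, and the plate gives at about 4.5 N. The stop is expected at about 0.098 to 0.101.

```bash
for i in 1 2 3 4; do python3 -m handwheel '[[[0,0,-1],[0,0,0],0.1],[[0,0,-2],[0,0,0],0.1],[[0,0,-2],[0,0,0],0.1]]' | grep -E 'ee_pos|force'; done
```

```text
ee_pos: [0.5111, -0.1394, 0.1086]
wrist_force: [-0.3, -1.0, 3.0]
ee_pos: [0.511, -0.1393, 0.1065]
wrist_force: [-0.0, -0.1, 3.3]
ee_pos: [0.511, -0.1393, 0.1045]
wrist_force: [0.4, -0.3, 2.8]
ee_pos: [0.511, -0.1393, 0.1026]
wrist_force: [0.5, -0.2, 2.6]
```

```bash
for i in 1 2 3; do python3 -m handwheel '[[[0,0,-0.5],[0,0,0],0.1],[[0,0,-1],[0,0,0],0.1],[[0,0,-1],[0,0,0],0.1]]' | grep -E 'ee_pos|force|width'; done
```

```text
ee_pos: [0.5113, -0.1393, 0.1021]
wrist_force: [0.0, 0.3, 8.0]
width: 0.228
ee_pos: [0.5116, -0.1394, 0.1015]
wrist_force: [-0.4, 0.3, 9.9]
width: 0.228
ee_pos: [0.5118, -0.1394, 0.1009]
wrist_force: [-1.3, 1.6, 12.8]
width: 0.227
```

```bash
python3 -m handwheel '[[[0,0,-0.4],[0,0,0],0.1],[[0,0,-0.7],[0,0,0],0.1],[[0,0,-0.7],[0,0,0],0.1],[[0,0,-0.7],[0,0,0],0.1]]'; for i in 1 2 3;do python3 -m handwheel '[[[0,0,0],[0,0,0],0.1],[[0,0,0],[0,0,0],0.1]]'|grep -E "force|ee_pos";done
```

```text
time: 10.12
ee_pos: [0.512, -0.1395, 0.1006]
ee_rot: [[0.915, 0.404, 0.003], [0.404, -0.915, -0.001], [0.002, 0.002, -1.0]]
wrist_force: [-0.7, 0.7, 13.7]
width: 0.226
ee_pos: [0.512, -0.1395, 0.1006]
wrist_force: [-1.4, 0.7, 14.3]
ee_pos: [0.512, -0.1395, 0.1005]
wrist_force: [-0.6, 0.6, 13.9]
ee_pos: [0.512, -0.1395, 0.1006]
wrist_force: [-1.4, 1.2, 14.7]
```

```bash
python3 -m handwheel '[[[0,0,-0.2],[0,0,0],0.1],[[0,0,-0.2],[0,0,0],0.1],[[0,0,-0.2],[0,0,0],0.1],[[0,0,-0.2],[0,0,0],0.1],[[0,0,-0.2],[0,0,0],0.1],[[0,0,-0.2],[0,0,0],0.1],[[0,0,-0.2],[0,0,0],0.1],[[0,0,-0.2],[0,0,0],0.1]]'
python3 -m handwheel '[[[0,0,0],[0,0,0],0.1],[[0,0,0],[0,0,0],0.1],[[0,0,0],[0,0,0],0.1],[[0,0,0],[0,0,0],0.1]]'|grep force
python3 -m handwheel '[[[0,0,1],[0,0,0],0.1],[[0,0,2],[0,0,0],0.1],[[0,0,2],[0,0,0],0.1],[[0,0,2],[0,0,0],0.1]]'
```

```text
time: 11.28
ee_pos: [0.5121, -0.1395, 0.1004]
ee_rot: [[0.915, 0.404, 0.003], [0.404, -0.915, -0.001], [0.002, 0.002, -1.0]]
wrist_force: [-0.8, 0.5, 15.3]
width: 0.227
wrist_force: [-0.5, 0.9, 15.1]
time: 11.95
ee_pos: [0.5116, -0.1394, 0.1016]
ee_rot: [[0.915, 0.404, 0.002], [0.404, -0.915, -0.001], [0.001, 0.001, -1.0]]
wrist_force: [0.3, 0.1, 8.8]
width: 0.229
```

Held at about 15 N for over 1 s. Now I'll release gently and rise straight up.

```bash
python3 -m handwheel '[[[0,0,1],[0,0,0],0.25],[[0,0,1],[0,0,0],0.4],[[0,0,1],[0,0,0],0.5],[[0,0,1],[0,0,0],0.5],[[0,0,1],[0,0,0],0.5],[[0,0,1],[0,0,0],0.5]]'
python3 -m handwheel '[[[0,0,10],[0,0,0],0.5],[[0,0,30],[0,0,0],0.5],[[0,0,60],[0,0,0],0.5],[[0,0,95],[0,0,0],0.5],[[0,0,120],[0,0,0],0.5],[[-20,-30,130],[0,0,0],0.5],[[-50,-65,130],[0,0,0],0.5],[[-80,-100,130],[0,0,0],0.5],[[-110,-125,130],[0,0,0],0.5],[[-120,-150,130],[0,0,0],0.5],[[-120,-180,130],[0,0,0],0.5],[[-120,-180,130],[0,0,0],0.5]]'
python3 - <<'E'
from h import *
for n in("side","top"):
    p,d,P=cloud(n); cv2.imwrite(f"pics/{n}2.png",p[:,:,::-1])
    for o in optics.outline_of("vial20",n): print(n,round(o["confidence"],2),*capcircle(P,o["mask"]))
p=cv2.imread("pics/side2.png")[60:380,140:400]; q=cv2.imread("pics/top2.png")[90:290,90:460]
cv2.imwrite("pics/f.png",np.hstack([cv2.resize(p,(390,480)),cv2.resize(q,(400,480))]))
E
```

```text
time: 12.45
ee_pos: [0.5108, -0.1392, 0.1014]
ee_rot: [[0.915, 0.404, -0.001], [0.404, -0.915, 0.0], [-0.001, -0.001, -1.0]]
wrist_force: [0.3, 0.3, -0.3]
width: 0.497
time: 13.45
ee_pos: [0.3901, -0.324, 0.2328]
ee_rot: [[0.917, 0.4, 0.001], [0.4, -0.917, -0.004], [-0.0, 0.004, -1.0]]
wrist_force: [-0.4, -0.9, 0.7]
width: 0.499
side 0.95 [0.4797 0.2871 0.1023 0.0279] 286
side 0.92 [0.5636 0.2736 0.1021 0.0184] 113
side 0.89 [0.6255 0.2948 0.1021 0.0177] 117
side 0.86 [0.6107 0.2418 0.1019 0.0185] 115
side 0.67 [ 0.5113 -0.1385  0.1419  0.027 ] 78
side 0.66 [0.6332 0.1832 0.1019 0.0168] 79
top 0.73 [0.6099 0.2422 0.1014 0.0183] 69
top 0.68 [0.624  0.2944 0.1024 0.0171] 54
top 0.67 [0.6324 0.1824 0.1017 0.0167] 59
top 0.54 [0.4789 0.2868 0.1024 0.0269] 155
top 0.53 [0.5623 0.273  0.1024 0.0164] 56
top 0.51 [ 0.5111 -0.1381  0.1418  0.0226] 123
top 0.34 [ 0.5104 -0.1379  0.0684  0.2214] 2509
```

View pics/f.png

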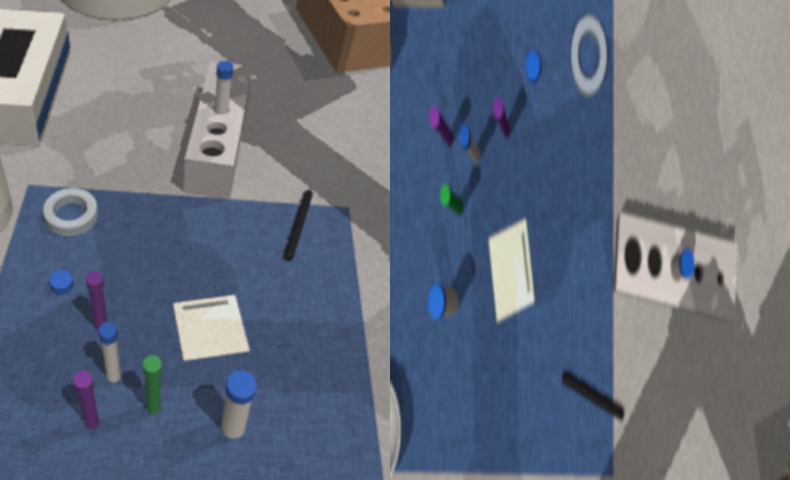

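Vial20 stands upright in the middle well (side crop (223,88), top crop (687,263)). Its cap centre is over the well and its top is at z ≈ 0.140, which puts the foot about 26 mm down. The other vials are unmoved.

```bash
python3 -c "from rig import r; print(r.finish_job())"
```

```text
the job is handed in; nothing more can be done
None
```

The vial on the slip was the 20 mm one (its cap measured 23 mm). It now stands upright and released in the middle (20 mm) well, pressed home.

- **Pressing:** The floor plate gave at about 3–4.5 N over roughly 11 mm. The force then rose clearly at the stop. I held about 14–15 N for well over a second; the highest reading was 15.3 N. I eased to about 9 N before opening the gripper.
- **Last checks:** The cap centre is at (0.511, -0.138), over the well, and the foot is about 26 mm below the mouth, within the 22–42 mm range. The 15 and 25 mm vials are within about 1–2 mm of where they started, which is within camera noise. The arm is clear, and the job took about 14 s.
- **Disagreements:** The networks did not find the vial while it was in the gripper, so I aligned it with the well using depth from the side camera. The cameras read heights about 2 mm too high, and I corrected for that. No check failed.

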